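# Clamp the waiting chip in the gang programmer and start its station

## Robot

A 6-joint arm with a two-finger parallel gripper is mounted at the origin on a cart in front of the work surface, level with it; the furniture and walls round the work are solid. World frame = base frame: x ahead of the robot, y to its left, z up, the work surface at z = 0. Lengths are in m, angles in rad, forces in N, time in s.
With the tool pointing down it reaches from about 0.2 to 0.875 m from the base axis. Payload 3.4 kg.
Tool frame: the origin (TCP) lies on the front face of the gripper's body, between the roots of the fingers; the fingertips stand 97 mm ahead of it and the grasp point (between the pads) lies 78 mm ahead of it; x points along the fingers, y is the direction in which the jaws open and shut, and the axes are right-handed (so a half turn about x gives the same grasp; the last joint's range is limited). The gripper opens to 94 mm and grips with 3 to 60 N. Pads are 16 mm wide; open, the fingers measure 119 mm over their backs; the gripper's body (75 mm by 177 mm) begins 78 mm behind the grasp point.
Start: joints at [1.185, 0.276, 1.505, -0, 1.361, -0.121], TCP at [0.15, 0.555, 0.303] pointing down, gripper open.
Joint ranges: [-2.89, 2.89], [-0.75, 2.08], [0.22, 2.7], [-1.18, 4.32], [0.11, 2.71], [-2.7, 2.7]. Speed limits (rad/s): [2.57, 2.57, 3.14, 3.14, 3.14, 3.14].

## Interface

Orientations are given as a unit quaternion [x, y, z, w].
In Python, from rig import status, get_image, order, spot_in gives the robot as it stands.
- The arm moves only by the shell command python3 -m pendant 'ROWS' [FORCE]. ROWS is a JSON object of lists of equal length, an entry for each row: "twist": the turn, a rotation vector about the world's x, y, z in rad, a list of three; "travel": the shift along the world's x, y, z in mm, a list of three; "jaw": the gripper's target within -1 to 1 (fully open at 1, half-way at 0, shut at -1). In form: {"twist": [[wx, wy, wz], ...], "travel": [[tx, ty, tz], ...], "jaw": [jaw, ...]}. A call has 1 to 8 rows; each row is the pose to reach, as a shift and turn from the pose commanded when the call began; what a row does not reach only later rows make up. A row lasts 1/10 s, in which the tool goes at most 50 mm and 8.59 degrees, less where a joint would pass 70% of its speed; a pose out of reach is approached as far as the arm can. A call with a gripper value outside its range is refused whole. The fingers move at their own pace and stop on an object; FORCE is the grip in N (left out, the last holds). Time passes only in rows, so rows that repeat a pose let the fingers close. It gives the time, the measured TCP pose, the force and the opening at its end, in the units of the state.
- status.read_state(): the state, without advancing time (a new reading comes with each control period).
- get_image(name): name is "side" or "top" or "wrist"; returns a dict with "pixels" (384x512x3 uint8, red, green, blue), "mtx" (3x3 intrinsics, pixels), "k1" (the pictures are not rectified: a ray, as slopes to the right and down, at radius r is drawn at 1 + k1 r^2 times it, then the intrinsics apply), "rvec" (rotation vector, rad) and "tvec" (3), from world to camera coordinates, as OpenCV has them. Camera axes: x right, y down, z forward; pixel columns grow to the right and rows downward; lengths in m; the calibration is good to about 2 mm. A picture is of the moment at which its call begins. There is no depth.
- order.finish_job(): hands the job in, once; it reports no verdict.
Trained networks look in a picture, given as the dict that the camera call returned (one of the last four; its "shot" number tells which), for a name from the list of things; names that differ only in an ending like _2 or _b are one class to them, and where a whole thing is asked for, a point or a joint stands for the part that bears it (a point fixed in the world has none). Each returns a list of dicts, best first, with "p" (0 to 1); they miss things now and then, are a little off and sometimes report something else, mostly with a low value. They report only what shows in the picture. A call takes as long as a camera call. They do not tell look-alikes from the thing itself.
- spot_in(picture, target): "location" ([x, y, z] in m, in world coordinates, good to about 4 mm: the middle of the surface that is visible of it).
The state is a dict: "t": time; "joints": joint angles; "dq": joint speeds; "effort": joint torques, N m; "tcp_pos": TCP position; "eef_rot": TCP orientation; "force": force on the tool from outside, world axes, zero at the start; "wrist_torque": the same for the moment, N m; "finger_gap": opening from 0.0 (shut) to 1.0 (fully open).
Only numpy, scipy, OpenCV 4.12 (cv2) and the standard library are available. Lean on these libraries where they do the work, as an engineer would, in place of code of your own. Each camera call takes 0.05 s, during which the arm holds its last target.

## Task

Of the programmer's three stations, one has a chip in its socket with the clamping lever still standing up. With the fingertips, push that lever over until it lies fully flat, pointing away from the start key, so that the contacts close on the chip; then press that same station's round start key gently all the way in, let it spring back and withdraw. Touch no chip, pick nothing up, and leave the empty station, the finished station whose lever is already flat, and the things round about as they are.

Things in the scene. Friction and masses are not known exactly. Their poses are not given: they have to be found in the camera images.
- programmer: Gang programmer: pale flat case, 180 x 244 x 40 mm high, fixed to the bench. Origin under its centre at bench level; its x axis points away from its front edge (roughly away from the robot), y to the left, z up. Three identical grey station modules stand side by side on it (76 mm apart along its y, in varying order), their axes parallel to its own
- todo_site: Module of the station to be worked on: a chip lies in its socket and its lever stands up. Plate 156 x 72 x 6 mm; origin under the plate's centre, 40 mm above the bench; x axis horizontal, from its start key (x = -58 mm) towards its lever, z up. Socket, pale, 66 x 29 mm, centred at x = 4 mm, its top 18 mm above this origin (22 mm over a chip); a cheek as high as the socket carries the lever beside it, x = 20 to 36 mm, y = 14 to 19 mm
- todo_lever_pivot (a point): Fixed point on the lever's hinge axis (the axis runs along the module's y), in the plane in which the lever's wire swings: module x = 28 mm, y = 23 mm, 12 mm above the module's origin
- todo_lever_pad (a point): Centre of the flat steel thumb pad (5 mm thick, 11 mm wide along the module's y, 13 mm long) at the free end of this station's lever, 37.5 mm from the hinge axis; the pad ends 44 mm from the axis. The wire below it is 4 mm thick. Moves with the lever
- todo_lever (a joint): Lever angle, rad: 0 upright, 1.571 lying flat along the module's +x, pointing away from the start key (closed, at its stop). It stays where it is left; about 1 N at the pad moves it
- todo_key_top (a point): Centre of the top of this station's start key: pale round push key, 18 mm across in a black collar, its top 16 mm above the module's origin when released
- todo_key (a joint): Travel of the start key, m: 0 released, 0.0045 fully in; about 1.2 N starts it, 4 N takes it fully in, and it springs back
- done_site: Module of a finished station: a chip lies in its socket and its lever is already flat. Plate 156 x 72 x 6 mm; origin under the plate's centre, 40 mm above the bench; x axis horizontal, from its start key (x = -58 mm) towards its lever, z up. Socket, pale, 66 x 29 mm, centred at x = 4 mm, its top 18 mm above this origin (22 mm over a chip); a cheek as high as the socket carries the lever beside it, x = 20 to 36 mm, y = 14 to 19 mm
- done_lever_pad (a point): Centre of the flat steel thumb pad (5 mm thick, 11 mm wide along the module's y, 13 mm long) at the free end of this station's lever, 37.5 mm from the hinge axis; the pad ends 44 mm from the axis. The wire below it is 4 mm thick. Moves with the lever
- done_lever (a joint): Lever angle, rad: 0 upright, 1.571 lying flat along the module's +x, pointing away from the start key (closed, at its stop). It stays where it is left; about 1 N at the pad moves it
- done_key_top (a point): Centre of the top of this station's start key: pale round push key, 18 mm across in a black collar, its top 16 mm above the module's origin when released
- done_key (a joint): Travel of the start key, m: 0 released, 0.0045 fully in; about 1.2 N starts it, 4 N takes it fully in, and it springs back
- empty_site: Module of a station with an empty socket, whose lever stands up. Plate 156 x 72 x 6 mm; origin under the plate's centre, 40 mm above the bench; x axis horizontal, from its start key (x = -58 mm) towards its lever, z up. Socket, pale, 66 x 29 mm, centred at x = 4 mm, its top 18 mm above this origin (22 mm over a chip); a cheek as high as the socket carries the lever beside it, x = 20 to 36 mm, y = 14 to 19 mm
- empty_lever_pad (a point): Centre of the flat steel thumb pad (5 mm thick, 11 mm wide along the module's y, 13 mm long) at the free end of this station's lever, 37.5 mm from the hinge axis; the pad ends 44 mm from the axis. The wire below it is 4 mm thick. Moves with the lever
- empty_lever (a joint): Lever angle, rad: 0 upright, 1.571 lying flat along the module's +x, pointing away from the start key (closed, at its stop). It stays where it is left; about 1 N at the pad moves it
- empty_key_top (a point): Centre of the top of this station's start key: pale round push key, 18 mm across in a black collar, its top 16 mm above the module's origin when released
- empty_key (a joint): Travel of the start key, m: 0 released, 0.0045 fully in; about 1.2 N starts it, 4 N takes it fully in, and it springs back
- todo_chip: Black 40-pin chip, 52 x 14 x 4 mm, resting with its pins in the todo socket, long side along the module's x. Origin under the centre of its black body, on the socket's top
- done_chip: Black 40-pin chip, 52 x 14 x 4 mm, resting with its pins in the done socket, long side along the module's x. Origin under the centre of its black body, on the socket's top
- chip_tray: Black tray, 76 x 166 x 11 mm, with more chips, fixed on the bench behind the programmer. Origin under its centre
- tweezers: Fine steel tweezers, 12 x 123 x 9 mm, lying along the right side of the programmer. Origin under the middle; its own long axis is y
- wrist_strap: Earthing wrist strap, ring 67 x 73 x 24 mm, lying right of the tweezers. Origin under its centre
There are look-alikes about, which are no part of the job. Leave any pink look-alike of the todo_chip alone.

How it is judged:
On the way, in this order (a step that is already met when the one before it is completed fails the run):
1. the lever of the waiting chip's station lies flat, its start key not yet pressed (value of joint todo_lever above 1.45 rad and value of joint todo_key below 0.001 m), for 0.2 s.
2. that station's start key is pressed fully in (value of joint todo_key above 0.0038 m), for 0.05 s.
At the end, for the whole second after the job is handed in: Waiting lever flat (past 1.45 rad), its key pressed (past 3.8 mm) and sprung back; empty station's lever still up (under 0.45), finished one's flat (over 1.40), other keys out, chips within 5 mm and tweezers and strap within 10 mm of their start (all of step 1 and value of joint empty_lever below 0.45 rad and value of joint done_lever above 1.4 rad and value of joint each of done_key, empty_key below 0.001 m and distance of each of todo_chip, done_chip from where it was at the start of the episode below 0.005 m and distance of each of tweezers, wrist_strap from where it was at the start of the episode below 0.01 m and linear speed of todo_chip below 0.02 m/s); the robot touches nothing.
It fails at once if the start key of the station is pressed before its lever is closed (value of joint todo_key above 0.002 m and value of joint todo_lever below 1.42 rad).
It fails at once if a lever or start key of another station is moved (value of joint empty_lever above 0.45 rad or value of joint done_lever below 1.4 rad or value of joint any of done_key, empty_key above 0.002 m).
It fails at once if a chip is touched, shifted or lifted (contact force between any of the arm, the fingers and todo_chip above 0.5 N or contact force between any of the arm, the fingers and done_chip above 0.5 N or distance of any of todo_chip, done_chip from where it was at the start of the episode above 0.005 m).
It fails at once if the station is pushed roughly, with more than 40 N (contact force between any of the fingers, the arm and todo_site above 40 N).
It fails at once if the tweezers or the wrist strap are disturbed (distance of any of tweezers, wrist_strap from where it was at the start of the episode above 0.01 m).
It also fails if it takes over 38 s, if anything falls off the work surface, if the arm or the gripper's body presses on something with over 40 N, if the wrist force passes 120 N, or if a joint passes its speed limit or range.

## Working session

There is one attempt and no reset: what is moved stays moved. The work goes in short steps, Python scripts to look and compute and a shell command to move; the robot and the scene stay as the last step left them, time stands still between calls to the robot, and variables do not carry over. Pictures are saved under pics/ and viewed, and the job is handed in when it is done.

```bash
ls; mkdir -p pics; python3 - <<'E'
from rig import status,get_image,spot_in
import cv2
print(status.read_state())
for n in ("top","side"):
    im=get_image(n); cv2.imwrite(f"pics/{n}0.png",cv2.resize(im["pixels"][:,:,::-1],None,fx=1.5,fy=1.5))
    print(n,im["mtx"].tolist(),im["k1"],im["rvec"],im["tvec"])
    for t in ("programmer","todo_site","todo_lever_pad","todo_key_top","todo_chip","done_chip","tweezers"):
        print(t,[(round(d["p"],2),[round(float(v),3) for v in d["location"]]) for d in spot_in(im,t)][:4])
E
```

```text
pics
{'t': 0.0, 'joints': array([ 1.18499513e+00,  2.76584954e-01,  1.50606851e+00, -6.14186576e-05,
        1.36070594e+00, -1.20992065e-01]), 'dq': array([-7.82702597e-05,  1.07428559e-03, -9.24206427e-04, -1.78970189e-03,
        6.68788400e-04, -4.47238424e-05]), 'effort': array([-6.68592547e-04, -4.04573572e+01, -2.37235612e+01,  7.01773446e-02,
        3.42776917e-02, -1.31577831e-04]), 'tcp_pos': array([0.15036733, 0.55460122, 0.30183607]), 'eef_rot': array([ 0.09273629,  0.70105406, -0.09395632,  0.70078199]), 'force': array([ 0.27854884,  0.00422355, -1.21866208]), 'wrist_torque': array([-0.01478214, -0.00362449, -0.00312733]), 'finger_gap': 0.9992499656594993}
top [[386.4139458765232, 0.0, 260.62863035083035], [0.0, 386.4139458765232, 200.2814563899227], [0.0, 0.0, 1.0]] -0.01349807728673609 [ 2.16856702 -2.14206891  0.12060003] [0.16627347 0.55922374 0.86582555]
programmer [(0.68, [0.553, 0.224, 0.041])]
todo_site [(0.67, [0.518, 0.291, 0.043])]
todo_lever_pad []
todo_key_top [(0.44, [0.476, 0.259, 0.056])]
todo_chip [(0.62, [0.362, 0.295, 0.005]), (0.54, [0.337, 0.189, 0.009])]
done_chip [(0.7, [0.611, 0.171, 0.061])]
tweezers []
side [[423.77520923107426, 0.0, 257.8261419396247], [0.0, 423.77520923107426, 192.74395920057424], [0.0, 0.0, 1.0]] 0.024028879781436696 [ 2.50782646  0.76718038 -0.20134583] [-0.5194237  -0.11347655  1.02509414]
programmer [(0.63, [0.562, 0.132, 0.062]), (0.58, [0.6, 0.158, 0.038])]
todo_site [(0.79, [0.522, 0.282, 0.045])]
todo_lever_pad [(0.62, [0.516, 0.194, 0.059])]
todo_key_top [(0.4, [0.477, 0.257, 0.056])]
todo_chip [(0.57, [0.529, 0.285, 0.065]), (0.52, [0.342, 0.185, 0.009]), (0.36, [0.614, 0.168, 0.067])]
done_chip [(0.77, [0.615, 0.169, 0.065])]
tweezers [(0.71, [0.665, 0.104, 0.006])]
```

View pics/top0.png

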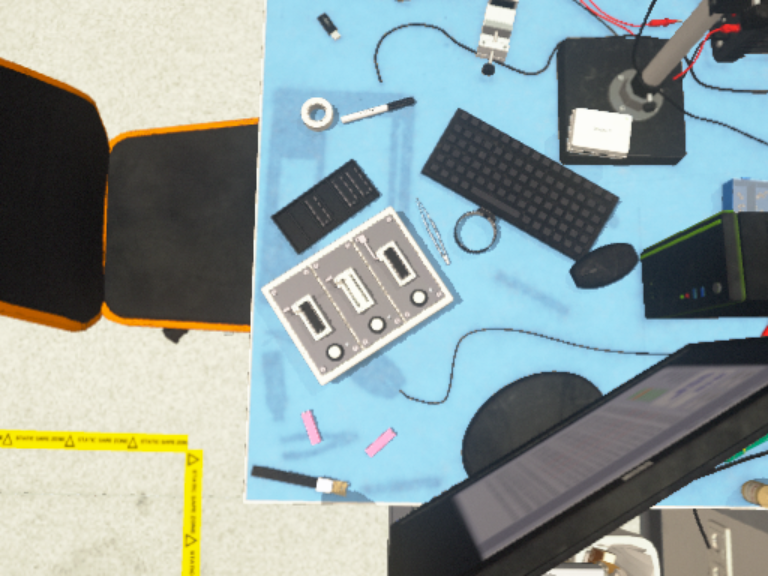

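View pics/side0.png

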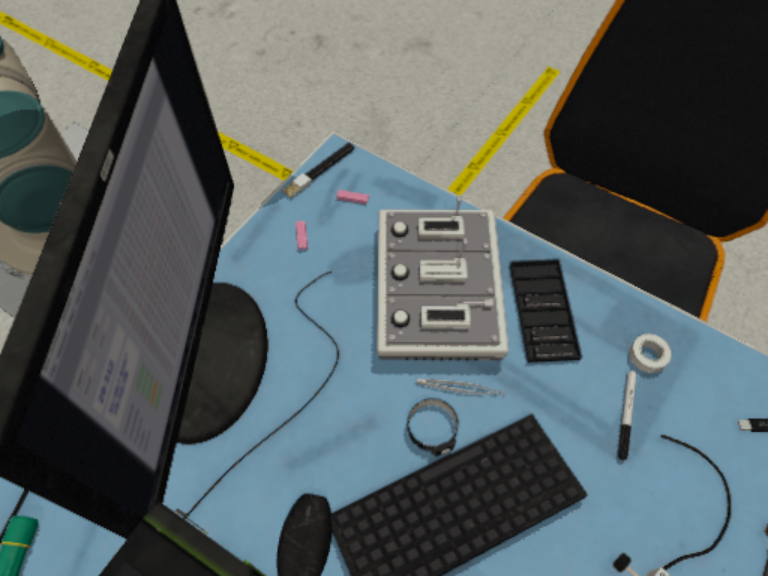

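```bash
cat > h.py <<'E'
import numpy as np,cv2
from rig import status,get_image,order,spot_in
def proj(im,P):
    P=np.atleast_2d(P).astype(float); R=cv2.Rodrigues(np.array(im["rvec"],float))[0]
    c=P@R.T+np.array(im["tvec"]).ravel(); s=c[:,:2]/c[:,2:]; r2=(s**2).sum(1,keepdims=True)
    s=s*(1+im["k1"]*r2); K=np.array(im["mtx"]); return s*[K[0,0],K[1,1]]+[K[0,2],K[1,2]]
def unproj(im,uv,z):
    K=np.array(im["mtx"]); d=(np.array(uv,float)-[K[0,2],K[1,2]])/[K[0,0],K[1,1]]; s=d.copy()
    for _ in range(10): s=d/(1+im["k1"]*(s**2).sum())
    R=cv2.Rodrigues(np.array(im["rvec"],float))[0]; t=np.array(im["tvec"]).ravel()
    C=-R.T@t; v=R.T@np.array([*s,1]); return C+v*(z-C[2])/v[2]
def crop(im,name,x0,y0,w,h,f):
    p=im["pixels"][y0:y0+h,x0:x0+w,::-1]; cv2.imwrite("pics/"+name,cv2.resize(p,None,fx=f,fy=f,interpolation=cv2.INTER_CUBIC))
def cam(im):
    R=cv2.Rodrigues(np.array(im["rvec"],float))[0]; return -R.T@np.array(im["tvec"]).ravel()
E
python3 - <<'E'
from h import *
for n,b in (("top",(165,130,150,130)),("side",(240,125,110,120))):
    im=get_image(n); crop(im,n+"c.png",*b,5); print(n,cam(im))
    np.save(n+".npy",im,allow_pickle=True)
im=get_image("wrist"); cv2.imwrite("pics/wrist0.png",im["pixels"][:,:,::-1]); print(cam(im))
for t in ("todo_site","todo_lever_pad","todo_key_top","todo_chip","done_chip"):
        print(t,[(round(d["p"],2),[round(float(v),3) for v in d["location"]]) for d in spot_in(im,t)][:4])
E
```

```text
top [0.44915977 0.16481446 0.92796748]
side [ 0.77220055 -0.2264241   0.82821154]
[0.06970459 0.57682207 0.38402181]
todo_site []
todo_lever_pad []
todo_key_top [(0.32, [0.438, 0.285, 0.02])]
todo_chip []
done_chip []
```

View pics/topc.png

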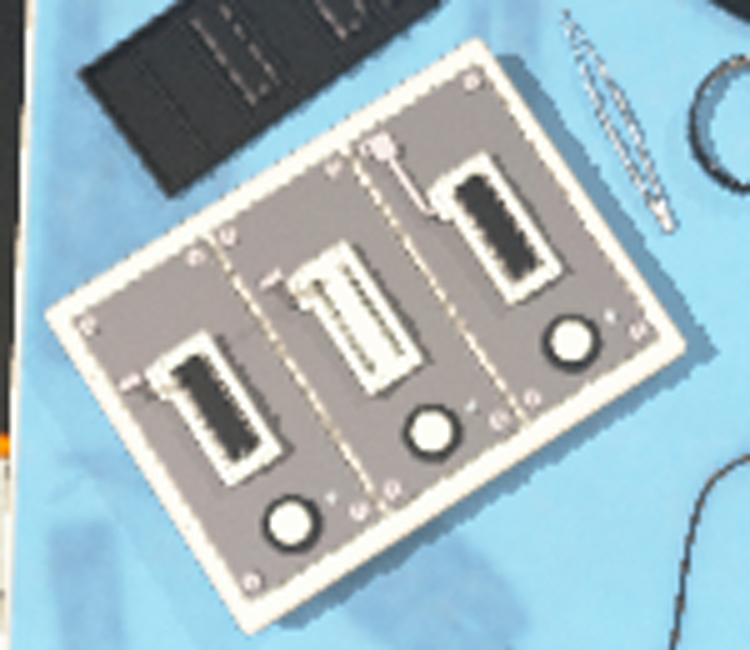

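View pics/sidec.png

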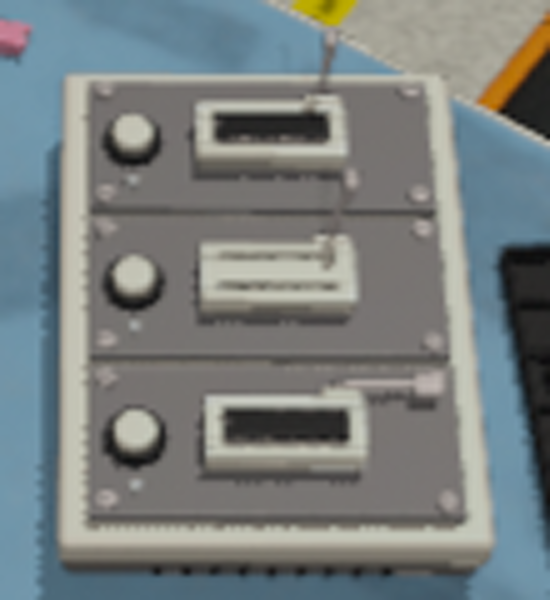

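View pics/wrist0.png

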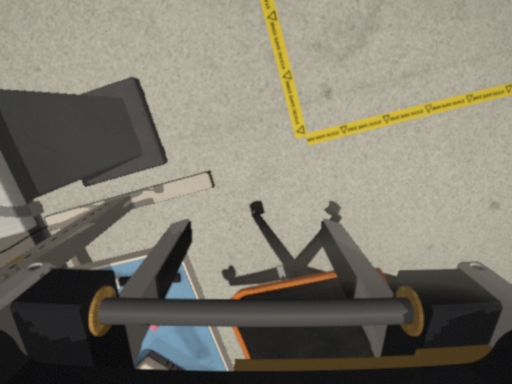

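```bash
python3 - <<'E'
from h import *
from scipy.optimize import least_squares
T=np.load("top.npy",allow_pickle=True).item();S=np.load("side.npy",allow_pickle=True).item()
up=lambda p,o:(np.array(p,float)+.5)/5-.5+o
kt=up([(292,522),(432,432),(572,342)],[165,130]); ks=up([(133,133),(134,276),(135,430)],[240,125])
ct=up([(50,315),(478,42),(685,345),(250,630)],[165,130]); cs=up([(440,78),(65,78)],[240,125])
K=np.array([(-.058,.076,.056),(-.058,0,.056),(-.058,-.076,.056)])
C=np.array([(.09,.122,.04),(.09,-.122,.04),(-.09,-.122,.04),(-.09,.122,.04)])
def W(q,P):
    c,s=np.cos(q[2]),np.sin(q[2]); P=np.atleast_2d(P); return np.c_[q[0]+c*P[:,0]-s*P[:,1],q[1]+s*P[:,0]+c*P[:,1],P[:,2]]
ft=lambda q:np.r_[(proj(T,W(q,K))-kt).ravel(),(proj(T,W(q,C))-ct).ravel()]
fs=lambda q:np.r_[(proj(S,W(q,K))-ks).ravel(),(proj(S,W(q,C[[0,3]]))-cs).ravel()]
for f in (ft,fs,lambda q:np.r_[ft(q),fs(q)]):
    r=least_squares(f,[.55,.22,0.5]); print(r.x.round(4),np.abs(r.fun).max().round(2),np.sqrt(np.mean(r.fun**2)).round(2))
q=r.x; np.save("q.npy",q)
for n,P in dict(key=(-.058,.076,.056),pivot=(.028,.099,.052),pad_up=(.028,.099,.0895),pad_flat=(.0655,.099,.052),socket=(.004,.076,.062)).items():
    w=W(q,P); print(n,w.round(4),proj(T,w).round(1),proj(S,w).round(1), 'crops',((proj(T,w)-[165,130])*5).round(),((proj(S,w)-[240,125])*5).round())
# monitor
for z in (.3,.4,.5): print(z,[unproj(T,np.array(p)/1.5,z).round(3).tolist() for p in [(390,525),(768,340),(690,342),(768,450)]],[unproj(S,np.array(p)/1.5,z).round(3).tolist() for p in [(172,0),(232,185),(160,535),(0,475),(140,0)]])
E
```

```text
[0.5668 0.2262 0.592 ] 2.04 1.02
[0.567  0.2234 0.5929] 1.34 0.63
[0.5668 0.2252 0.5938] 2.06 0.97
key [[0.4762 0.2558 0.056 ]] [[223.4 234.4]] [[266.2 150.8]] crops [[292. 522.]] [[131. 129.]]
pivot [[0.5346 0.3229 0.052 ]] [[194.8 208.4]] [[303.7 143.8]] crops [[149. 392.]] [[318.  94.]]
pad_up [[0.5346 0.3229 0.0895]] [[191.8 206.7]] [[305.4 133.4]] crops [[134. 383.]] [[327.  42.]]
pad_flat [[0.5657 0.3439 0.052 ]] [[186.1 194.8]] [[320.1 143.8]] crops [[106. 324.]] [[401.  94.]]
socket [[0.5276 0.2905 0.062 ]] [[208.3 211.2]] [[294.  149.3]] crops [[216. 406.]] [[270. 121.]]
0.3 [[0.289, 0.169, 0.3], [0.487, -0.238, 0.3], [0.484, -0.153, 0.3], [0.37, -0.231, 0.3]] [[0.126, 0.24, 0.3], [0.393, 0.048, 0.3], [0.579, -0.25, 0.3], [0.439, -0.288, 0.3], [0.092, 0.216, 0.3]]
0.4 [[0.314, 0.168, 0.4], [0.481, -0.174, 0.4], [0.478, -0.103, 0.4], [0.383, -0.168, 0.4]] [[0.248, 0.152, 0.4], [0.465, -0.004, 0.4], [0.615, -0.245, 0.4], [0.502, -0.276, 0.4], [0.221, 0.132, 0.4]]
0.5 [[0.34, 0.167, 0.5], [0.475, -0.11, 0.5], [0.473, -0.052, 0.5], [0.395, -0.105, 0.5]] [[0.37, 0.063, 0.5], [0.536, -0.056, 0.5], [0.652, -0.241, 0.5], [0.565, -0.265, 0.5], [0.35, 0.049, 0.5]]
```

```bash
python3 - <<'E'
from h import *
T=np.load("top.npy",allow_pickle=True).item();S=np.load("side.npy",allow_pickle=True).item()
def tri(a,b):
    A=[];
    p0=cam(T);d0=unproj(T,np.array(a)/1.5,0)-p0; p1=cam(S); d1=unproj(S,np.array(b)/1.5,0)-p1
    M=np.c_[d0,-d1]; st=np.linalg.lstsq(M,p1-p0,rcond=None)[0]
    x0=p0+st[0]*d0;x1=p1+st[1]*d1; return ((x0+x1)/2).round(3),np.linalg.norm(x0-x1).round(4)
for n,a,b in [("logo",(635,462),(107,165)),("corner",(390,525),(232,185)),("green",(670,375),(145,390)),("corner2",(690,342),(160,535))]: print(n,tri(a,b))
print(unproj(T,np.array((535,425))/1.5,0.01),unproj(S,np.array((230,360))/1.5,0.01))
for n,im,sl in (("topm",T,(slice(180,384),slice(250,512))),("sidem",S,(slice(0,384),slice(0,200)))):
    cv2.imwrite(f"pics/{n}.png",cv2.resize(im["pixels"][sl][:,:,::-1],None,fx=2.5 if n=="topm" else 1.5,fy=2.5 if n=="topm" else 1.5,interpolation=cv2.INTER_CUBIC))
E
```

```text
logo (array([ 0.37 , -0.049,  0.406]), np.float64(0.0067))
corner (array([0.229, 0.169, 0.07 ]), np.float64(0.003))
green (array([ 0.447, -0.162,  0.233]), np.float64(0.0021))
corner2 (array([ 0.497, -0.261,  0.083]), np.float64(0.0052))
[ 0.3677146  -0.05300766  0.01      ] [ 0.38960792 -0.041245    0.01      ]
```

View pics/topm.png

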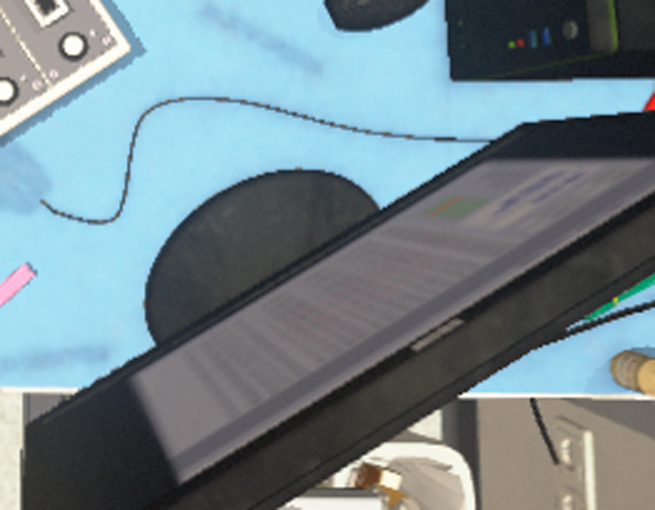

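View pics/sidem.png

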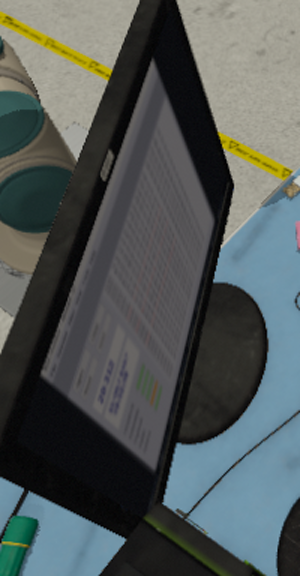

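```bash
python3 - <<'E'
from h import *
from scipy.spatial.transform import Rotation as R
s=status.read_state(); M=R.from_quat(s["eef_rot"]).as_matrix(); print(M.round(3))
for c,n in ((1,'y'),(2,'z')): print(n,np.degrees(np.arctan2(M[1,c],M[0,c])))
T=np.load("top.npy",allow_pickle=True).item()
for z in(0,.3,.6): print(z,[unproj(T,np.array(p)/1.5,z)[:2].round(3).tolist() for p in [(105,105),(105,310),(0,60),(258,120),(248,500)]])
E
```

```text
[[ 0.     0.262  0.965]
 [ 0.     0.965 -0.262]
 [-1.     0.     0.   ]]
y 74.82739930995864
z -15.17260078613317
0 [[0.89, 0.663], [0.54, 0.637], [0.971, 0.852], [0.864, 0.401], [0.246, 0.392]]
0.3 [[0.747, 0.502], [0.511, 0.484], [0.802, 0.63], [0.73, 0.325], [0.312, 0.318]]
0.6 [[0.605, 0.341], [0.481, 0.332], [0.633, 0.408], [0.596, 0.248], [0.377, 0.245]]
```

```bash
python3 -m pendant '{"twist":[[0,0,-0.05],[0,0,-0.1],[0,0,-0.15],[0,0,-0.2],[0,0,-0.25],[0,0,-0.3],[0,0,-0.35],[0,0,-0.35]],"travel":[[10,-5,20],[30,-20,40],[55,-35,60],[80,-50,70],[105,-65,70],[130,-80,70],[150,-100,70],[150,-100,70]],"jaw":[-1,-1,-1,-1,-1,-1,-1,-1]}' 10
python3 - <<'E'
from h import *
print(status.read_state()["joints"].round(3))
for n in ("top","side"):
    im=get_image(n); cv2.imwrite(f"pics/{n}1.png",im["pixels"][:,:,::-1])
E
```

```text
t: 2.0
tcp_pos: [0.3026, 0.4532, 0.3727]
eef_rot: [0.215, 0.673, -0.216, 0.674]
force: [-0.6, 0.6, -0.4]
finger_gap: 0.36
[ 0.855  0.199  1.438 -0.002  1.504 -0.097]
```

View pics/top1.png

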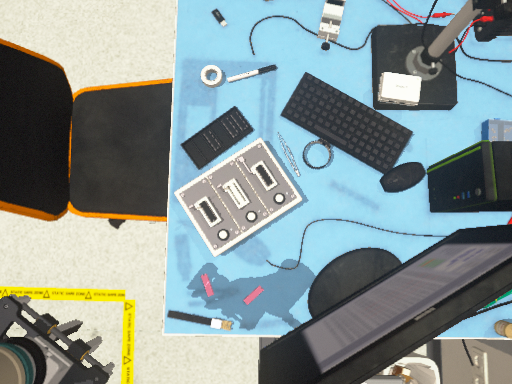

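View pics/side1.png

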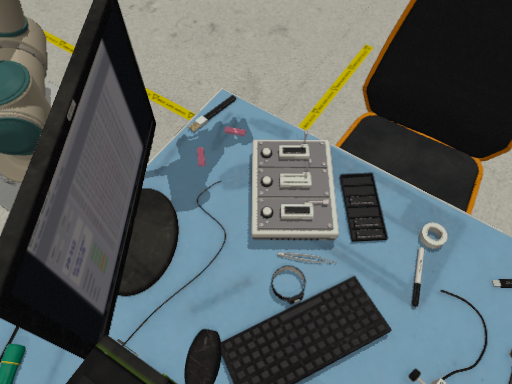

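```bash
python3 -m pendant '{"twist":[[0,0,-0.05],[0,0,-0.1],[0,0,-0.15],[0,0,-0.2],[0,0,-0.25],[0,0,-0.3],[0,0,-0.36],[0,0,-0.36]],"travel":[[20,-15,0],[50,-35,0],[85,-60,-10],[120,-80,-40],[155,-105,-70],[185,-125,-100],[210,-142,-120],[210,-142,-120]],"jaw":[-1,-1,-1,-1,-1,-1,-1,-1]}'
python3 - <<'E'
from h import *
s=status.read_state();print(s["joints"].round(3),s["tcp_pos"].round(4))
for n in ("top","side","wrist"):
    im=get_image(n); cv2.imwrite(f"pics/{n}2.png",im["pixels"][:,:,::-1])
E
```

```text
t: 2.9
tcp_pos: [0.5115, 0.3116, 0.2489]
eef_rot: [0.33, 0.625, -0.334, 0.623]
force: [-1.2, 0.9, 0.5]
finger_gap: 0.01
[ 4.310e-01  3.470e-01  1.536e+00 -1.000e-03  1.264e+00 -1.620e-01] [0.5115 0.3116 0.2489]
```

View pics/top2.png

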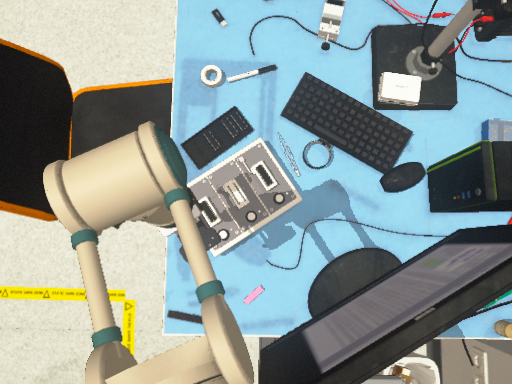

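View pics/side2.png

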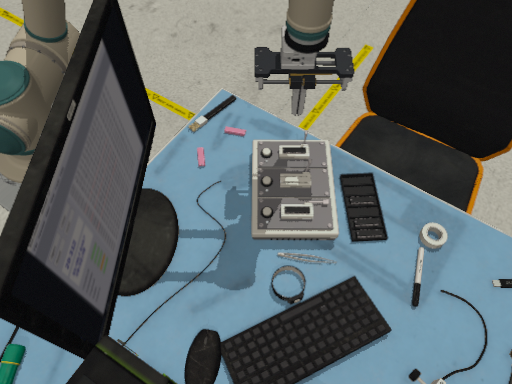

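View pics/wrist2.png

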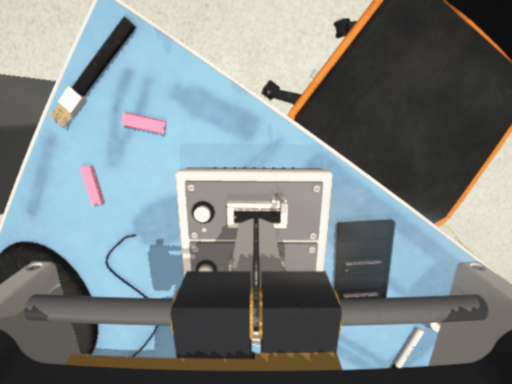

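```bash
python3 - <<'E'
from h import *
from scipy.spatial.transform import Rotation as R
for n in("side","wrist"):
    im=get_image(n)
    s=status.read_state(); M=R.from_quat(s["eef_rot"]).as_matrix(); tip=s["tcp_pos"]+M[:,0]*.097
    q=np.load("q.npy"); c,sn=np.cos(q[2]),np.sin(q[2]); Q=np.array([[c,sn],[-sn,c]])
    print(M.round(3).tolist(),tip.round(4),"module",((Q@(tip[:2]-q[:2]))*1000-[0,76]).round(1))
    W=lambda P:np.r_[q[:2]+Q.T@np.array([P[0],P[1]+.076]),P[2]+.04]
    for nm,P in dict(pad=(.028,.023,.0495),pivot=(.028,.023,.012),key=(-.058,0,.016),sock1=(.037,.0145,.018),sock2=(-.029,.0145,.018)).items(): print(nm,proj(im,W(P)).round(1))
    print("tip",proj(im,tip))
    crop(im,n+"3.png",*((230,60,110,110) if n=="side" else (170,150,170,120)),5 if n=="side" else 4)
E
```

```text
[[0.001, 0.826, 0.563], [0.001, 0.563, -0.826], [-1.0, 0.002, -0.001]] [0.5098 0.3147 0.1568] module [ 2.9 30. ]
pad [[305.4 133.4]]
pivot [[303.7 143.8]]
key [[266.2 150.8]]
sock1 [[308.1 145.2]]
sock2 [[278.9 145.1]]
tip [[296.41976227 110.36138978]]
[[0.002, 0.826, 0.563], [0.002, 0.563, -0.826], [-1.0, 0.002, -0.0]] [0.5098 0.3147 0.157 ] module [ 2.9 30. ]
pad [[281.1 207.5]]
pivot [[278.  195.7]]
key [[201.  216.1]]
sock1 [[286.4 204.8]]
sock2 [[226.2 204.6]]
tip [[255.42926688 230.5444379 ]]
```

View pics/side3.png

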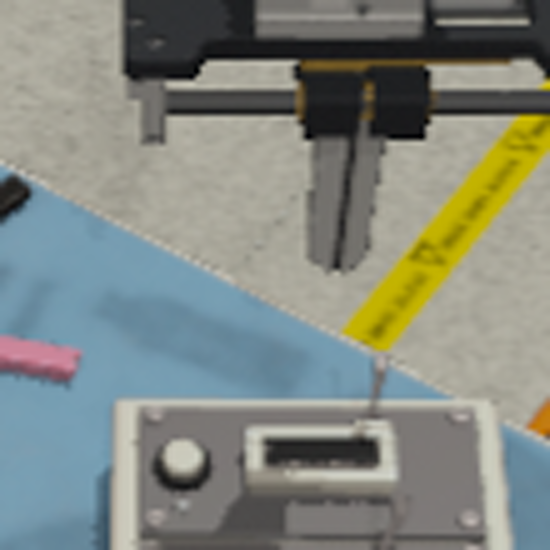

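View pics/wrist3.png

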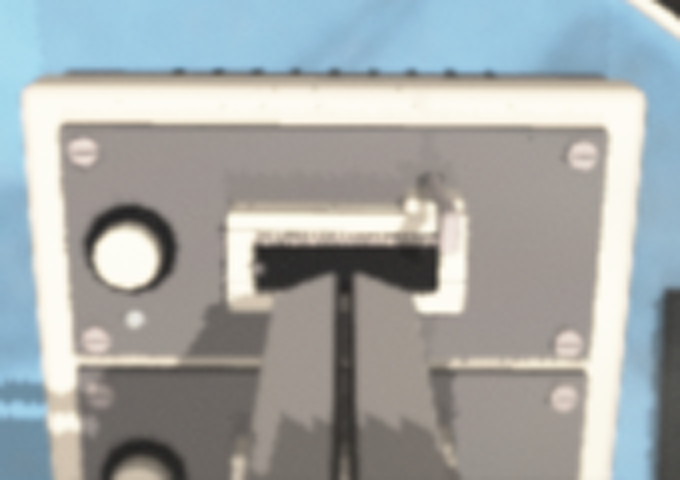

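```bash
python3 -m pendant '{"twist":[[0,0,0],[0,0,0],[0,0,0],[0,0,0],[0,0,0],[0,0,0]],"travel":[[3,-4,-10],[3,-4,-30],[3,-4,-50],[3,-4,-70],[3,-4,-83],[3,-4,-83]],"jaw":[-1,-1,-1,-1,-1,-1]}'
cat > st.py <<'E'
from h import *
from scipy.spatial.transform import Rotation as R
import sys
k=sys.argv[1]
im=get_image("side")
s=status.read_state(); M=R.from_quat(s["eef_rot"]).as_matrix(); tip=s["tcp_pos"]+M[:,0]*.097
q=np.load("q.npy"); c,sn=np.cos(q[2]),np.sin(q[2]); Q=np.array([[c,sn],[-sn,c]])
print("t",s["t"],"tip module mm",((Q@(tip[:2]-q[:2]))*1000-[0,76]).round(1),(tip[2]*1000-40).round(1),"F",s["force"].round(2),"Mx",M[:,0].round(3))
crop(im,f"side_{k}.png",240,90,110,110,5)
if len(sys.argv)>2:
    im=get_image("wrist"); crop(im,f"wrist_{k}.png",150,130,220,160,3)
E
python3 st.py 4 w
```

```text
t: 3.75
tcp_pos: [0.5122, 0.3088, 0.168]
eef_rot: [0.33, 0.626, -0.332, 0.624]
force: [0.2, -0.1, -0.1]
finger_gap: 0.002
t 3.8 tip module mm [ 2.2 23.6] 32.2 F [0.88 0.51 0.9 ] Mx [-0.001 -0.    -1.   ]
```

View pics/side_4.png

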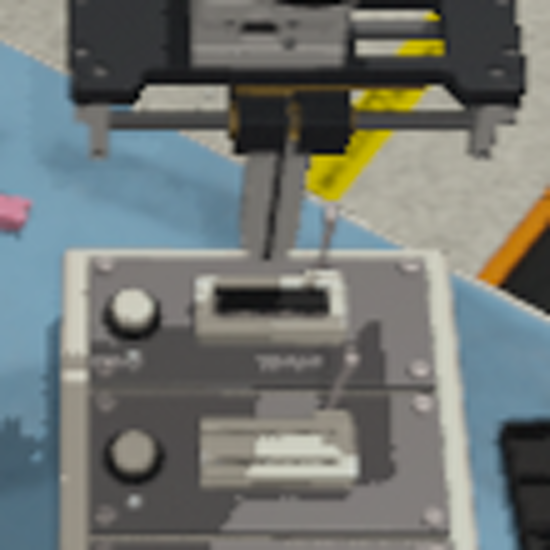

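View pics/wrist_4.png

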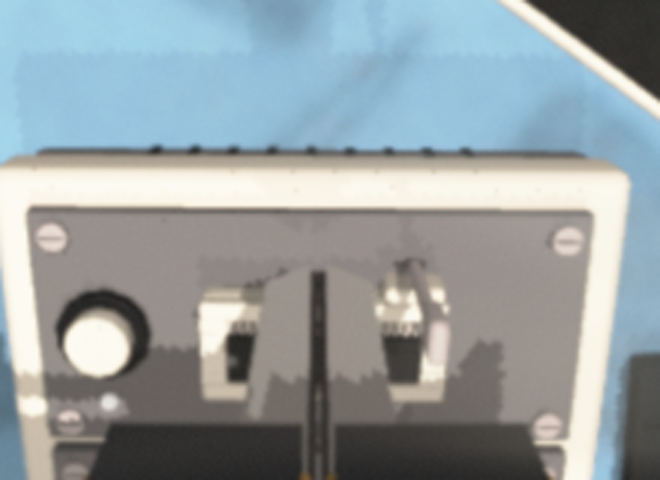

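```bash
python3 -m pendant '{"twist":[[0,0,0],[0,0,0],[0,0,0],[0,0,0],[0,0,0],[0,0,0],[0,0,0],[0,0,0]],"travel":[[4,3,0],[8,5,0],[13,9,0],[18,12,0],[23,16,0],[28,19,0],[33,22,0],[33,22,0]],"jaw":[-1,-1,-1,-1,-1,-1,-1,-1]}'
python3 st.py 5
```

```text
t: 4.65
tcp_pos: [0.5476, 0.3317, 0.1697]
eef_rot: [0.332, 0.624, -0.331, 0.625]
force: [0.4, 0.5, -0.1]
finger_gap: 0.009
t 4.7 tip module mm [43.5 22.9] 32.7 F [-0.77  0.73 -0.2 ] Mx [ 0.001  0.001 -1.   ]
```

View pics/side_5.png

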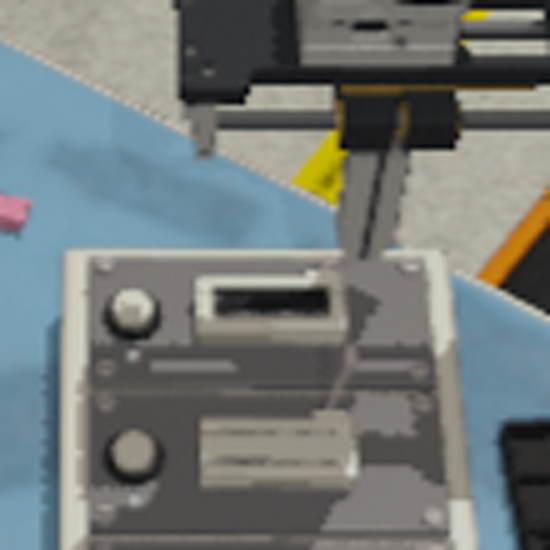

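```bash
python3 -m pendant '{"twist":[[0,0,0],[0,0,0],[0,0,0],[0,0,0],[0,0,0],[0,0,0],[0,0,0]],"travel":[[3,2,-1],[6,4,-3],[9,6,-6],[11,7,-9],[12,8,-12],[12,8,-14],[12,8,-14]],"jaw":[-1,-1,-1,-1,-1,-1,-1]}'
python3 st.py 6 w
```

```text
t: 5.4
tcp_pos: [0.5588, 0.3392, 0.1555]
eef_rot: [0.331, 0.625, -0.331, 0.625]
force: [-1.4, -0.4, -0.1]
finger_gap: 0.005
t 5.45 tip module mm [57.1 22.9] 18.6 F [-1.15  0.45  0.36] Mx [ 0.  0. -1.]
```

View pics/side_6.png

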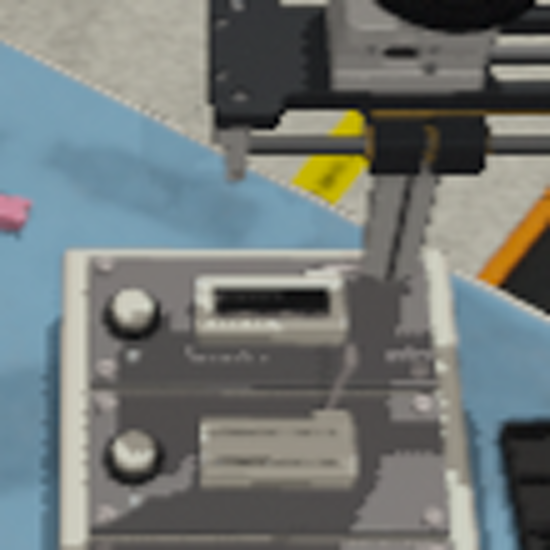

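View pics/wrist_6.png

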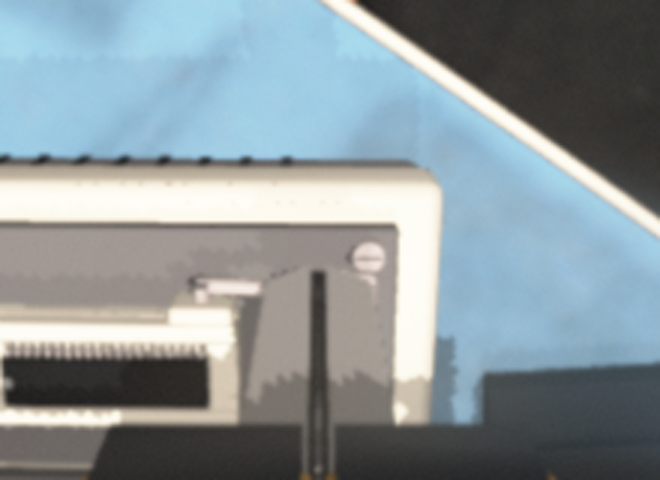

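```bash
python3 -m pendant '{"twist":[[0,0,0],[0,0,0],[0,0,0],[0,0,0]],"travel":[[0,0,-1],[0,0,-2],[0,0,-3.5],[0,0,-3.5]],"jaw":[-1,-1,-1,-1]}'
python3 -m pendant '{"twist":[[0,0,0],[0,0,0],[0,0,0]],"travel":[[0,0,-0.5],[0,0,-1],[0,0,-1]],"jaw":[-1,-1,-1]}'
python3 st.py 7 w
```

```text
t: 5.9
tcp_pos: [0.5587, 0.3391, 0.1522]
eef_rot: [0.331, 0.625, -0.331, 0.625]
force: [0.3, 0.3, 0.7]
finger_gap: 0.005
t: 6.2
tcp_pos: [0.5587, 0.3391, 0.1518]
eef_rot: [0.331, 0.625, -0.331, 0.625]
force: [0.9, -0.5, 3.7]
finger_gap: 0.007
t 6.25 tip module mm [57.1 22.8] 14.7 F [-0.2   0.52  3.64] Mx [ 0.001  0.    -1.   ]
```

```bash
python3 -m pendant '{"twist":[[0,0,0],[0,0,0],[0,0,0]],"travel":[[0,0,-0.5],[0,0,-1],[0,0,-1]],"jaw":[-1,-1,-1]}'
python3 -m pendant '{"twist":[[0,0,0],[0,0,0],[0,0,0],[0,0,0],[0,0,0],[0,0,0],[0,0,0]],"travel":[[0,0,5],[0,0,15],[0,0,30],[0,0,50],[0,0,60],[-20,-14,60],[-40,-28,60]],"jaw":[-1,-1,-1,-1,-1,-1,-1]}'
python3 st.py 8 w
```

```text
t: 6.6
tcp_pos: [0.5587, 0.3391, 0.1514]
eef_rot: [0.332, 0.624, -0.331, 0.625]
force: [-1.1, -0.5, 8.5]
finger_gap: 0.005
t: 7.3
tcp_pos: [0.5183, 0.3108, 0.2103]
eef_rot: [0.331, 0.625, -0.331, 0.625]
force: [0.7, 0.2, 0.1]
finger_gap: 0.007
t 7.35 tip module mm [ 2.  22.5] 72.9 F [-4.63 -3.33 -0.75] Mx [-0.006 -0.004 -1.   ]
```

View pics/side_8.png

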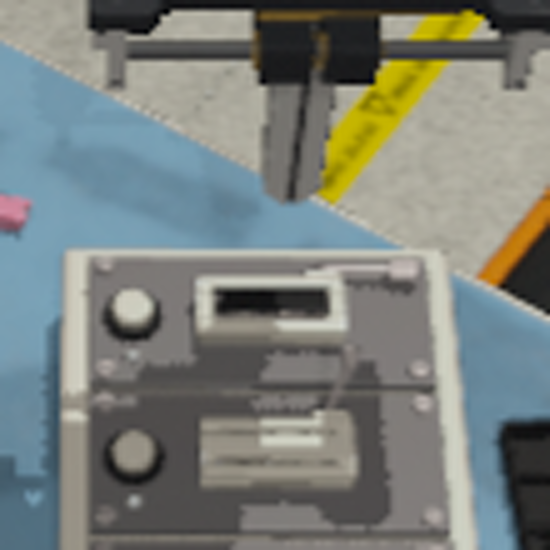

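View pics/wrist_8.png

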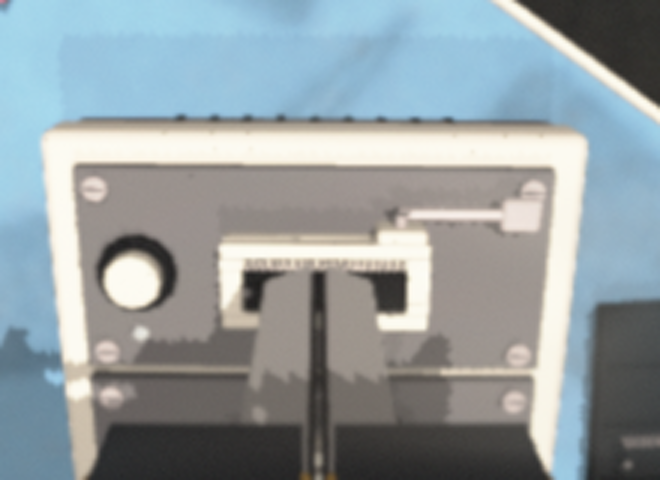

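```bash
python3 - <<'E'
from h import *
from scipy.spatial.transform import Rotation as R
q=np.load("q.npy"); c,sn=np.cos(q[2]),np.sin(q[2]); Q=np.array([[c,sn],[-sn,c]])
mod=lambda w:((Q@(np.array(w)[:2]-q[:2]))*1000-[0,76]).round(1)
im=get_image("wrist"); s=status.read_state(); M=R.from_quat(s["eef_rot"]).as_matrix(); print(mod(s["tcp_pos"]+M[:,0]*.097),s["tcp_pos"].round(4),s["force"].round(1))
crop(im,"wk.png",150,160,120,90,6)
for t in ("todo_key_top","todo_lever_pad"): print(t,[(round(d["p"],2),mod(d["location"]),d["location"][2]) for d in spot_in(im,t)][:3])
g=cv2.cvtColor(im["pixels"],cv2.COLOR_RGB2GRAY)[195:250,165:220]
m=(g>190).astype(np.uint8); n,l,st,ce=cv2.connectedComponentsWithStats(m)
for i in range(1,n):
    if st[i,4]>60: u=ce[i]+[165,195]; print(u,st[i],mod(unproj(im,u,.056)))
E
```

```text
[ 6.9 22.2] [0.5176 0.3105 0.2103] [0.7 0.6 0.2]
todo_key_top [(0.71, array([-26.7, -46.4]), 0.0422), (0.49, array([-56.1,   5.9]), 0.0544), (0.3, array([156.9, -84.9]), 0.0037)]
todo_lever_pad [(0.57, array([55.1, 24. ]), 0.0545)]
[169.69917012 223.11618257] [  0   0  12  55 482] [-78.    2.8]
[190.68852459 223.33196721] [ 17  20  18  18 244] [-57.7   2.7]
```

View pics/wk.png

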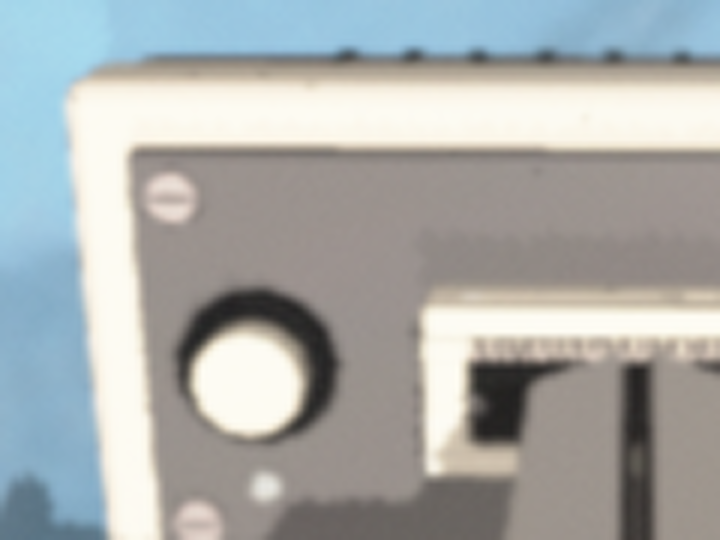

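```bash
python3 -m pendant '{"twist":[[0,0,0],[0,0,0],[0,0,0],[0,0,0],[0,0,0],[0,0,0],[0,0,0],[0,0,0]],"travel":[[-10,-13,0],[-24,-31,0],[-36,-46,0],[-42,-54,0],[-42,-54,-15],[-42,-54,-32],[-42,-54,-44],[-42,-54,-47]],"jaw":[-1,-1,-1,-1,-1,-1,-1,-1]}'
python3 -m pendant '{"twist":[[0,0,0],[0,0,0]],"travel":[[0,0,0],[0,0,0]],"jaw":[-1,-1]}'
python3 st.py 9 w
```

```text
t: 8.35
tcp_pos: [0.4765, 0.2571, 0.1617]
eef_rot: [0.331, 0.625, -0.332, 0.624]
force: [-0.7, 0.0, -0.6]
finger_gap: 0.006
t: 8.55
tcp_pos: [0.4771, 0.2573, 0.1636]
eef_rot: [0.331, 0.625, -0.331, 0.625]
force: [0.0, 0.1, 0.2]
finger_gap: 0.006
t 8.6 tip module mm [-56.2   0.7] 26.8 F [0.56 0.21 0.1 ] Mx [ 0.001  0.001 -1.   ]
```

View pics/side_9.png

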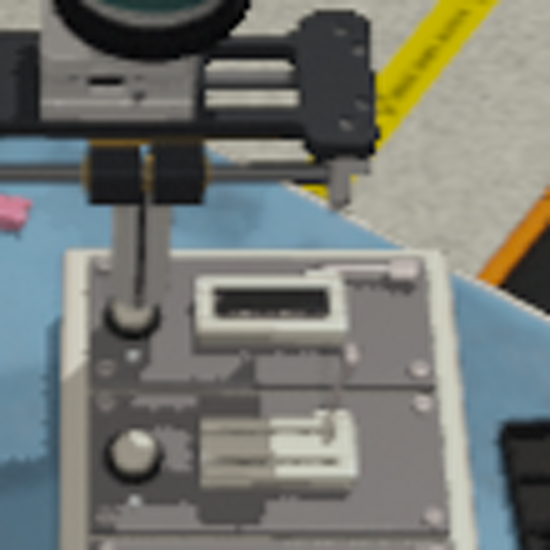

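View pics/wrist_9.png

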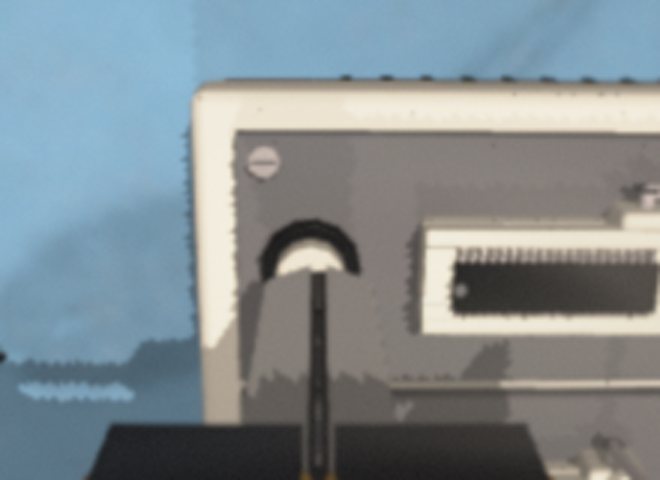

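```bash
python3 -m pendant '{"twist":[[0,0,0],[0,0,0],[0,0,0],[0,0,0]],"travel":[[-1,-1,-3],[-1,-1,-7],[-1,-1,-9.5],[-1,-1,-9.5]],"jaw":[-1,-1,-1,-1]}'
python3 -m pendant '{"twist":[[0,0,0],[0,0,0],[0,0,0],[0,0,0],[0,0,0]],"travel":[[0,0,-1],[0,0,-2],[0,0,-3],[0,0,-4],[0,0,-4]],"jaw":[-1,-1,-1,-1,-1]}'
python3 st.py 10
```

```text
t: 9.05
tcp_pos: [0.4753, 0.2559, 0.1534]
eef_rot: [0.331, 0.625, -0.331, 0.625]
force: [-0.3, 0.1, 1.0]
finger_gap: 0.005
t: 9.55
tcp_pos: [0.4753, 0.2559, 0.1497]
eef_rot: [0.331, 0.625, -0.331, 0.625]
force: [-1.6, -0.6, 3.1]
finger_gap: 0.007
t 9.6 tip module mm [-58.7   0.6] 12.8 F [-1.65 -0.13  3.57] Mx [-0. -0. -1.]
```

```bash
python3 -m pendant '{"twist":[[0,0,0],[0,0,0],[0,0,0]],"travel":[[0,0,-1],[0,0,-2],[0,0,-2]],"jaw":[-1,-1,-1]}'
python3 -m pendant '{"twist":[[0,0,0],[0,0,0],[0,0,0]],"travel":[[0,0,-0.5],[0,0,-1],[0,0,-1]],"jaw":[-1,-1,-1]}'
python3 st.py 11
```

```text
t: 9.9
tcp_pos: [0.4753, 0.2559, 0.1488]
eef_rot: [0.331, 0.625, -0.331, 0.625]
force: [-4.3, -1.6, 10.6]
finger_gap: 0.005
t: 10.2
tcp_pos: [0.4753, 0.2559, 0.1487]
eef_rot: [0.331, 0.625, -0.331, 0.625]
force: [-5.3, -2.2, 16.8]
finger_gap: 0.005
t 10.25 tip module mm [-58.6   0.6] 11.7 F [-5.14 -2.41 16.01] Mx [ 0.001  0.    -1.   ]
```

```bash
python3 -m pendant '{"twist":[[0,0,0],[0,0,0],[0,0,0],[0,0,0],[0,0,0],[0,0,0],[0,0,0],[0,0,0]],"travel":[[0,0,2],[0,0,6],[0,0,12],[0,0,30],[0,0,60],[-10,20,90],[-20,50,120],[-20,80,140]],"jaw":[-1,-1,-1,-1,-1,-1,-1,-1]}'
python3 -m pendant '{"twist":[[0,0,0],[0,0,0],[0,0,0]],"travel":[[-15,25,20],[-30,50,20],[-30,50,20]],"jaw":[-1,-1,-1]}'
python3 st.py 12 w
python3 - <<'E'
from h import *
im=get_image("top");crop(im,"topz.png",150,80,180,190,3)
im=get_image("side");cv2.imwrite("pics/sidez.png",im["pixels"][:,:,::-1])
E
```

```text
t: 11.05
tcp_pos: [0.4553, 0.337, 0.2892]
eef_rot: [0.332, 0.624, -0.33, 0.625]
force: [1.1, -0.1, -0.4]
finger_gap: 0.004
t: 11.35
tcp_pos: [0.4244, 0.3889, 0.3074]
eef_rot: [0.331, 0.626, -0.329, 0.625]
force: [-0.2, -0.3, 0.6]
finger_gap: 0.004
t 11.4 tip module mm [-26.7 137.6] 169.8 F [ 0.3   0.19 -0.12] Mx [ 0.001  0.001 -1.   ]
```

View pics/side_12.png

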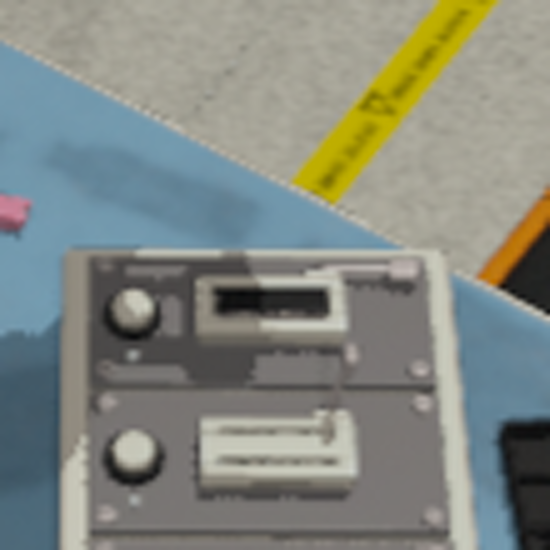

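View pics/sidez.png

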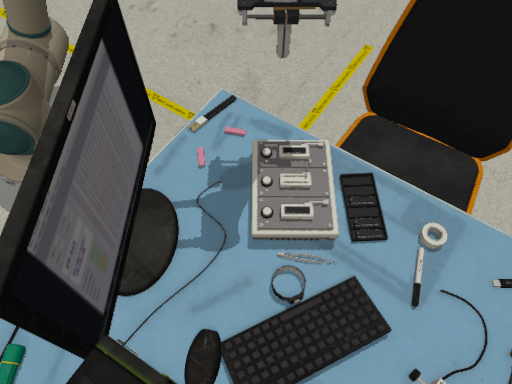

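View pics/topz.png

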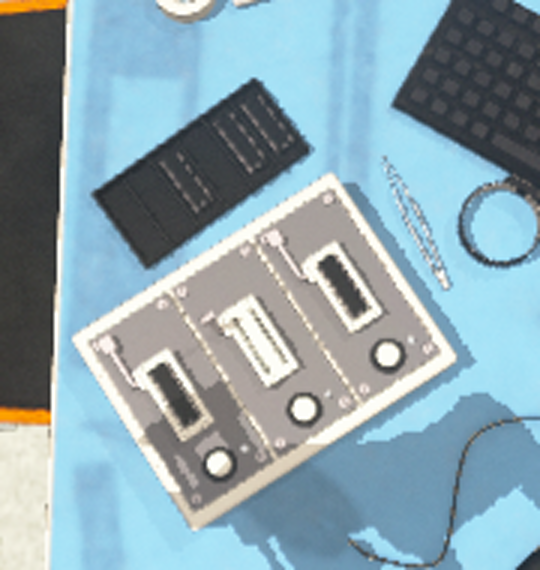

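```bash
python3 -c "
from rig import order; print(order.finish_job())"
```

```text
the job is handed in; nothing more can be done
None
```

I closed the waiting station's lever, then pressed its start key all the way in and let it spring back. I withdrew the arm clear of everything and handed the job in at about 11.5 s. No verdict is reported.

- **Which station:** The waiting one is the leftmost in the top view. It was the only station with a chip in its socket and its lever standing up.
- **Lever:** I pushed it over with the closed fingertips and pressed it down to about 8 N. The fingertips last read 14.7 mm above the module's origin at about 3.6 N, against 14.5 mm expected for the top of the flat pad. The side, top and wrist pictures then showed the lever flat.
- **Key:** It went in about 4.5 mm and stopped 11.7 mm above the module's origin, against 11.5 mm expected. The force was about 3.5 N near the end of the travel and climbed to about 17 N against the stop. That is well above the 4 N needed but below the 40 N limit.
- **Last pictures:** The key is out again and the lever still flat. The empty station's lever is still up and the finished one's still flat. Both chips, the tweezers and the strap look unmoved.
- **Disagreements:** The wrist camera put the key about 2 to 3 mm further along the module's y axis than the fit from the top and side cameras. I aimed about 1 mm off the fit, which worked. The trained networks sometimes took other things for the chip and the key, so I relied on the pictures and the pose fit instead.

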